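# Lock the castle nut on the ice-crusher spindle

### The arm

A 7-joint arm with a two-finger parallel gripper is mounted at the origin on a cart in front of the work surface, level with it; the furniture and walls round the work are solid. World frame = base frame: x ahead of the robot, y to its left, z up, the work surface at z = 0. Lengths are in m, angles in rad, forces in N, time in s.
With the tool pointing down it reaches from about 0.4 to 0.875 m from the base axis. Payload 19.3 kg.
Tool frame: the origin (TCP) lies midway between the tips of the shut fingers; the grasp point (between the pads) lies 19 mm behind it (bot.pinch_z is the distance from the TCP to the grasp point, in m); z points along the fingers, x is the direction in which the jaws open and shut, and the axes are right-handed (so a half turn about z gives the same grasp; the last joint's range is limited). The gripper opens to 85 mm and grips with 20 to 120 N. Pads are 22 mm wide; open, the fingers measure 114 mm over their backs; the gripper's body (76 mm by 85 mm) begins 54 mm behind the grasp point. The pads swing forward as they close: fully open they stand 13 mm farther back than shut.
Start: joints at [1.091, 0.521, -0.036, 1.599, 0.021, 1.021, -0.113], TCP at [0.249, -0.573, 0.231] pointing down, gripper open.
Joint ranges: [-2.91, 2.91], [-0.3, 2.13], [-1.5, 1.42], [0.17, 2.43], [-1.26, 4.41], [0.16, 1.93], [-2.52, 2.52]. Speed limits (rad/s): [1.89, 1.89, 2.39, 2.39, 3.01, 3.01, 3.01].

### API

Orientations are given as [roll, pitch, yaw] about the fixed x, y, z axes, in that order (R = Rz(yaw) Ry(pitch) Rx(roll)).
In Python, from workcell import bot, grab_frame, camera_params, order gives the robot as it stands.
- The arm moves only by the tool apply_moves, never from a script. Its argument "commands" is a list of rows, each a list of 2 entries, a list of its own where there are three numbers: the shift along the tool's x, y, z in mm, then the turn, a rotation vector about the tool's x, y, z in degrees. In form: [[[dx, dy, dz], [rx, ry, rz]], ...]. A call has 1 to 5 rows; each row is the pose to reach, as a shift and turn from the pose measured when the call began, along the tool's axes at that moment; what a row does not reach only later rows make up. A row lasts 1/12 s, in which the tool goes at most 41.7 mm and 7.16 degrees, less where a joint would pass 70% of its speed; a pose out of reach is approached as far as the arm can. A call with a gripper value outside its range is refused whole. "gripper" is the opening, from 0 (shut) to 1 (fully open), set as the call begins (left out, the last holds). The fingers move at their own pace and stop on an object; "grip_force" is the grip in N (left out, the last holds). Time passes only in rows, so rows that repeat a pose let the fingers close. It gives the time, the measured TCP pose, the force and the opening at its end, in the units of the state.
- bot.observe(): the state, without advancing time (a new reading comes with each control period).
- grab_frame(name): name is "scene" or "top"; returns (picture, depth): 480x640x3 uint8, red, green, blue; 480x640 float32, m along the optical axis (not along the pixel's ray), 0 where there is no reading.
- camera_params(name): a dict with "fx", "fy", "cx", "cy" (pixels), "rvec" (rotation vector, rad) and "tvec" (3), from world to camera coordinates, as OpenCV has them. Camera axes: x right, y down, z forward; pixel columns grow to the right and rows downward; lengths in m; the calibration is good to about 2 mm. A picture is of the moment at which its call begins. camera_params takes no time and is no camera call.
- order.job_done(): hands the job in, once; it reports no verdict.
The state is a dict: "clock": time; "qpos": joint angles; "qd": joint speeds; "joint_efforts": joint torques, N m; "position": TCP position; "tool_rot": TCP orientation; "force": force on the tool from outside, world axes, zero at the start; "moment": the same for the moment, N m; "grip_width": finger opening in m.
Only numpy, scipy, OpenCV 4.12 (cv2) and the standard library are available. Lean on these libraries where they do the work, as an engineer would, in place of code of your own. Each camera call takes 0.05 s, during which the arm holds its last target. There are 200 camera calls.

### The job

Tighten the castle nut on the ice crusher's drive base clockwise (seen from above) just as far as the next slot that lines up with the spindle's front-to-back cross hole; do not back it off to the slot before or run on past that slot. Then take the locking pin by its handle, slide it gently through the slot and the cross hole from the front until its collar sits against the nut, handle upright, and let go. Leave the other things where they stand, and do not ram the pin.

Things in the scene. Friction and masses are not known exactly. Their poses are not given: they have to be found in the camera images.
- castle_nut (a joint): Turn of the steel castle nut, rad, growing CLOCKWISE seen from above (tightening). It turns about the drive base's upright axis at constant height, stiffly (about 0.2 N m), and stays where left. Starts between 0.25 and 0.8. Six slots 60 degrees apart: one faces the drive base's -x at value 0 (the slot before) and again at 1.047 (the next slot, the wanted one).
- nut_grip (a point): Mid-height of the nut's hexagon on the axis, 52 mm above the worktop (axes of the drive base; does not turn with the nut). Hexagon 42 mm across flats, 48 mm over corners, from 40 to 64 mm up. Flats' normals point the same ways as the slots: at joint value q one normal lies at the drive base's yaw minus q, the others every 60 degrees on.
- crown_front (a point): Front mouth (-x side, 21 mm from the axis, 75 mm up) where the lined-up slot must be. The slotted crown above the hexagon is about 44 mm across, its slot mouths flush with the hexagon flats, and reaches 84 mm up; slots 8.5 mm wide, open at the top, floor at 64 mm. The pin's collar ends against the crown here.
- drive_base: Fixed aluminium drive base with an upright spindle. Origin: centre of its underside on the worktop, on the spindle axis; z up. Round flange 92 mm across, 14 mm high; housing 60 mm across up to 38 mm. The cross hole runs along its x axis; the pin enters from its -x side (front) towards +x. Its yaw lies within 0.3 rad of the world's.
- cross_hole (a point): NOMINAL centre of the cross hole, on the axis, 75 mm up. The real hole is up to 7 mm above or below (the spindle sits on shims; its height is not measured). The spindle is fixed, 22 mm thick; its flat top is 18 mm above the real hole's centre, so touching the top tells the hole's height. Hole 7.4 mm square, straight through.
- lock_pin: Loose pin, about 45 g, standing on its foot (32 x 28 x 6 mm). Origin: centre of the foot's underside; z up, x along the shaft to the tip. Upright black handle 24 mm (x) by 12 mm (y), 66 mm high, to be pinched across y above the foot. Shaft centre 42 mm above the underside. Released in the hole, it sags some 0.1 rad and slides back 2-3 mm, handle upright.
- pin_collar (a point): Centre of the front face of the collar on the pin's shaft (15 mm across, 4 mm thick), 38 mm ahead of the handle's centre; comes to rest against the crown of the nut. Behind it the shaft is 10 mm thick, ahead of it 6.4 mm.
- pin_tip (a point): End of the pin's tip, 39 mm ahead of the collar face, 77 mm ahead of the handle's centre; the last 4 mm taper from 6.4 to 4.4 mm. Axes as lock_pin.
- mug_1: Bystander, to be left alone: small speckled mug, 49 mm high. Origin at the centre of its underside.
- tin_1: Bystander, to be left alone: food tin, 57 mm across, 72 mm high. Origin at the centre of its underside.
- spice_jar_1: Bystander, to be left alone: spice jar, 108 mm high. Origin at the centre of its underside.
- kitchen_timer: Bystander, to be left alone: round cream-coloured twist timer, 52 mm high. Origin at the centre of its underside.
- label_tape: Bystander, to be left alone: roll of white tape lying flat, 19 mm high. Origin at the centre of its underside.
Not all that is in view belongs to the job. Leave any red look-alike of the drive_base alone.

How it is judged:
On the way:
1. the nut has been turned to the next slot while the pin is still away from the hole (value of joint castle_nut between 0.9472 and 1.1472 rad and distance between pin_tip and cross_hole above 0.05 m), for 0.2 s.
At the end, for the whole second after the job is handed in: The nut stands at the next slot (1.047 rad, within 0.1); the pin runs through slot and cross hole from the front, its collar within 5 mm of the crown, its shaft within 0.2 rad of the cross hole's direction, its handle upright within 0.35 rad, released and at rest (value of joint castle_nut between 0.9472 and 1.1472 rad and x of pin_collar in the frame of drive_base above -0.026 m and x of pin_tip in the frame of drive_base above 0.0115 m and y of pin_tip in the frame of drive_base between -0.005 and 0.005 m and z of pin_tip in the frame of drive_base between 0.062 and 0.088 m and angle between the x axis of lock_pin and the x axis of drive_base, either way round below 0.2 rad and angle between lock_pin's own z axis and vertical below 0.35 rad and linear speed of lock_pin below 0.02 m/s and contact force between the fingers and lock_pin below 0.1 N); the robot touches nothing.
It fails at once if the nut is backed off to the slot before (value of joint castle_nut below 0.12 rad).
It fails at once if the nut is run on past the next slot (by more than 0.16 rad) (value of joint castle_nut above 1.2072 rad).
It fails at once if the pin is rammed: more than 40 N between the pin and the drive base with its nut and spindle (contact force between lock_pin and drive_base above 40 N).
It fails at once if a bystander (mug, tin, spice jar, timer, tape roll) is pushed more than 3 cm or knocked over (distance of any of mug_1, tin_1, spice_jar_1, kitchen_timer, label_tape from where it was at the start of the episode above 0.03 m or angle between any of mug_1, tin_1, spice_jar_1, kitchen_timer, label_tape's own z axis and vertical above 0.5 rad).
It also fails if it takes over 72 s, if anything falls off the work surface, if the arm or the gripper's body presses on something with over 40 N, if the wrist force passes 120 N, or if a joint passes its speed limit or range.

## Working session

There is one attempt and no reset: what is moved stays moved. The work goes in short steps, Python scripts to look and compute and a tool call to move; the robot and the scene stay as the last step left them, time stands still between calls to the robot, and variables do not carry over. Pictures are saved under pics/ and viewed, and the job is handed in when it is done.

Besides the shell and the picture viewer there is one more tool, called after "Call:" as name(argument=value, ...), one argument or row to a line, values as JSON. apply_moves: Moves the arm, as the interface text tells. Its arguments: {"type":"object","properties":{"commands":{"type":"array"},"gripper":{"type":"number"},"grip_force":{"type":"number"}},"required":["commands"]}

```bash
mkdir -p pics
cat > h.py <<'E'
import numpy as np, cv2
from workcell import bot, grab_frame, camera_params, order
from scipy.spatial.transform import Rotation as R
def cam(n):
    p=camera_params(n); M=R.from_rotvec(np.ravel(p['rvec'])).as_matrix(); return p,M,np.ravel(p['tvec'])
def plane(n,u,v,z):
    p,M,t=cam(n); d=M.T@np.array([(u-p['cx'])/p['fx'],(v-p['cy'])/p['fy'],1]); c=-M.T@t
    return c+d*(z-c[2])/d[2]
def proj(n,P):
    p,M,t=cam(n); q=M@np.asarray(P,float)+t; return p['cx']+p['fx']*q[0]/q[2],p['cy']+p['fy']*q[1]/q[2]
def cloud(n,d):
    p,M,t=cam(n); v,u=np.mgrid[:480,:640]
    q=np.stack([(u-p['cx'])/p['fx']*d,(v-p['cy'])/p['fy']*d,d],-1)-t
    return q@M
def snap(n,f):
    im,d=grab_frame(n); cv2.imwrite(f'pics/{f}.png',im[...,::-1]); np.savez(f'{f}.npz',im=im,d=d); return im,d
def crop(f,u0,v0,u1,v1,s,o):
    im=np.load(f'{f}.npz')['im'][v0:v1,u0:u1,::-1]; cv2.imwrite(f'pics/{o}.png',cv2.resize(im,None,fx=s,fy=s,interpolation=cv2.INTER_CUBIC))
E
python3 - <<'E'
from h import *
for n in('scene','top'):
    snap(n,n+'0'); p,M,t=cam(n); print(n,p['fx'],-M.T@t)
s=bot.observe(); print(s['position'],s['tool_rot'],s['force'],s['grip_width'],s['clock'],bot.pinch_z)
E
```

```text
scene 437.22518585841 [0.28439915 0.38014373 0.68775402]
top 519.7452028749738 [ 0.35763295 -0.1323325   0.95038054]
[ 0.24886361 -0.57301858  0.23080641] [ 3.14151734e+00  9.65957785e-04 -1.16103307e+00] [-0.21919777 -0.05787089  0.32948217] 0.08545035381984481 0.1 0.0187
```

View pics/scene0.png

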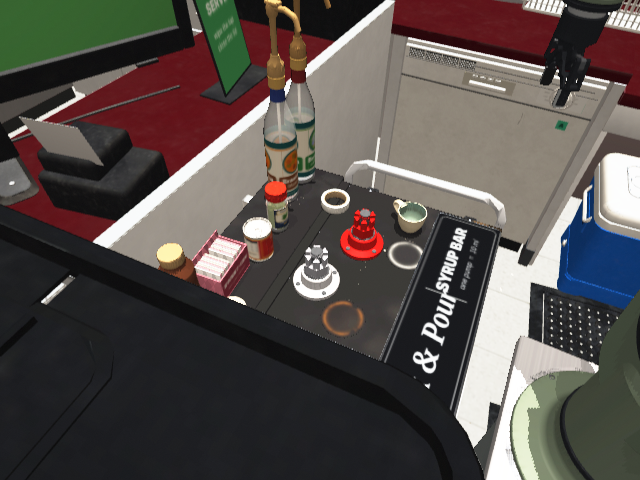

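View pics/top0.png

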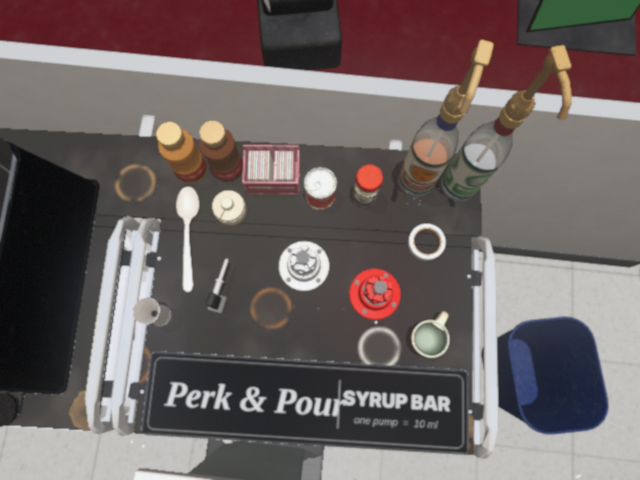

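The top view shows the silver drive base at (304,264), a red look-alike at (375,292) that I will leave alone, and the black pin at (218,290) with its tip up at about (226,262). The silver (aluminium) one fits the description, so I'll check it in a crop.

Run:
```python
from h import *
crop('top0',190,220,350,320,5,'c1'); crop('scene0',270,220,390,310,6,'c2')
for u,v,z in[(304,264,0.014),(304,264,.08),(375,292,.014),(217,298,.066),(226,262,.042),(217,298,0)]: print(u,v,plane('top',u,v,z))
print(plane('top',320,240,0),plane('top',420,240,0))
```

```text
304 264 [ 0.5360438  -0.08935891  0.014     ]
304 264 [ 0.52346866 -0.09238786  0.08      ]
375 292 [ 0.49866969 -0.22312888  0.014     ]
217 298 [0.45131342 0.04919583 0.066     ]
226 262 [0.51925094 0.0478965  0.042     ]
217 298 [0.45830465 0.06274302 0.        ]
[ 0.587652   -0.11341086  0.        ] [ 0.6080349  -0.30041639  0.        ]
```

View pics/c1.png

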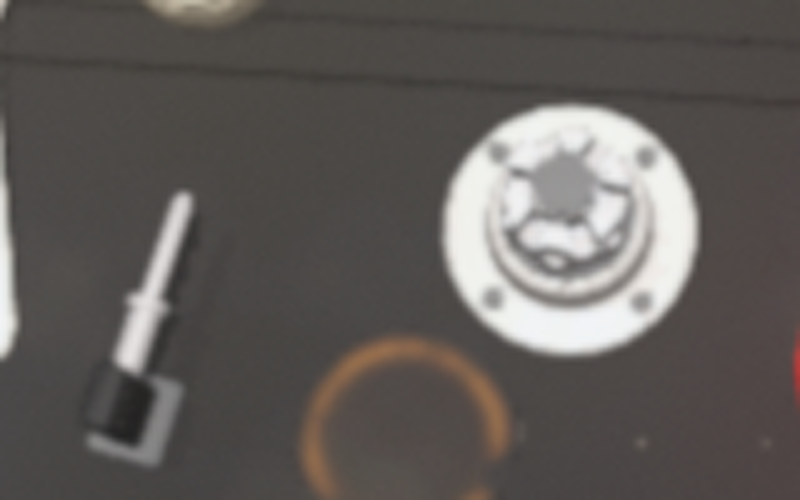

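View pics/c2.png

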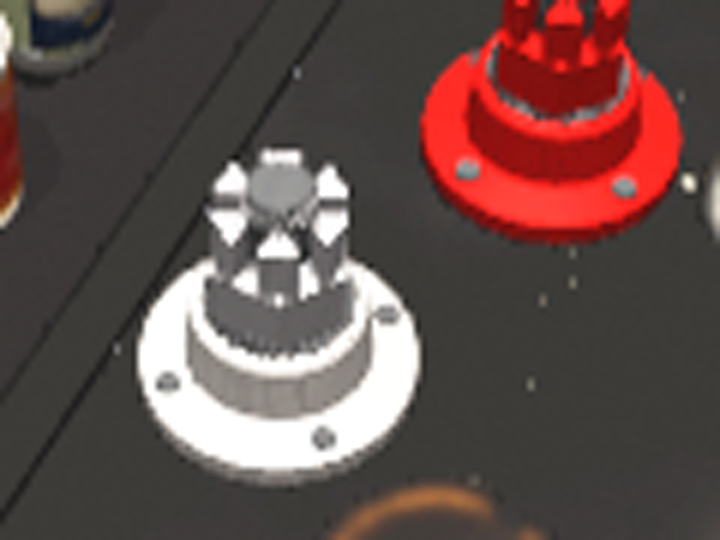

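Run:
```python
from h import *
im=np.load('top0.npz')['im']; d=np.load('top0.npz')['d']; P=cloud('top',d)
g=im[235:300,270:340].astype(int).min(2); m=(g>190).astype(np.uint8)
cs,_=cv2.findContours(m,cv2.RETR_EXTERNAL,cv2.CHAIN_APPROX_NONE); c=max(cs,key=cv2.contourArea)
e=cv2.fitEllipse(c); u,v=e[0][0]+270,e[0][1]+235; C=plane('top',u,v,.014); print('flange',u,v,e[1],C)
B=[plane('top',190+x/5-.4,220+y/5-.4,.014) for x,y in[(500,152),(648,156),(643,301),(492,298)]]
B=np.array(B); print('bolt centre',B.mean(0)); q=B[:,:2]-B[:,:2].mean(0); print(np.linalg.norm(q,axis=1),np.degrees(np.arctan2(q[:,1],q[:,0])))
for n in('top','scene'):
    D=np.load(n+'0.npz')['d']; Q=cloud(n,D)
    r=np.hypot(Q[...,0]-C[0],Q[...,1]-C[1]); k=(D>0)&(r<.03)&(Q[...,2]>.06)
    print(n,np.histogram(Q[k][:,2],bins=np.arange(.06,.11,.003)))
    k2=k&(r<.013); print(np.sort(Q[k2][:,2])[-30:].round(4), Q[k].mean(0))
    k=(D>0)&(r<.046)&(r>.035); print('flange z',np.median(Q[k][:,2]))
for n,s,w in(('top',12,30),('scene',12,32)):
    u,v=map(int,proj(n,[C[0],C[1],.08])); crop(n+'0',u-w,v-w+8,u+w,v+w-8+4,s,'n_'+n); print(n,u-w,v-w+8)
s=12
```

```text
flange 303.85969161987305 265.7764587402344 (46.89897918701172, 48.636356353759766) [ 0.53272218 -0.08948056  0.014     ]
bolt centre [ 0.53440418 -0.08908797  0.014     ]
[0.03833192 0.03874053 0.0383213  0.03902677] [  49.49529029  -40.82701727 -130.07664414  139.19250588]
top (array([ 22,  81,  34,  18,  18,  16,  17,  54, 122,  19,  58,  70,   4,
         0,   0,   0]), array([0.06 , 0.063, 0.066, 0.069, 0.072, 0.075, 0.078, 0.081, 0.084,
       0.087, 0.09 , 0.093, 0.096, 0.099, 0.102, 0.105, 0.108]))
[0.0941 0.0942 0.0942 0.0942 0.0942 0.0943 0.0944 0.0945 0.0945 0.0946
 0.0947 0.0947 0.0948 0.0948 0.0948 0.0948 0.0949 0.095  0.095  0.0952
 0.0952 0.0953 0.0955 0.0955 0.0956 0.0958 0.0961 0.0962 0.0964 0.0976] [ 0.53209845 -0.08950174  0.08055136]
flange z 0.011811263930391292
scene (array([ 39,  47,  27,  25,  33,  35,  46, 114,  26,  26,  71,   6,   0,
         0,   0,   0]), array([0.06 , 0.063, 0.066, 0.069, 0.072, 0.075, 0.078, 0.081, 0.084,
       0.087, 0.09 , 0.093, 0.096, 0.099, 0.102, 0.105, 0.108]))
[0.092  0.0921 0.0921 0.0921 0.0922 0.0922 0.0922 0.0923 0.0923 0.0923
 0.0924 0.0924 0.0924 0.0924 0.0925 0.0925 0.0926 0.0926 0.0926 0.0927
 0.0928 0.0928 0.0929 0.093  0.093  0.0932 0.0932 0.0933 0.0934 0.0937] [ 0.52860308 -0.08256493  0.07830957]
flange z 0.010017192882819607
top 272 236
scene 283 230
```

View pics/n_top.png

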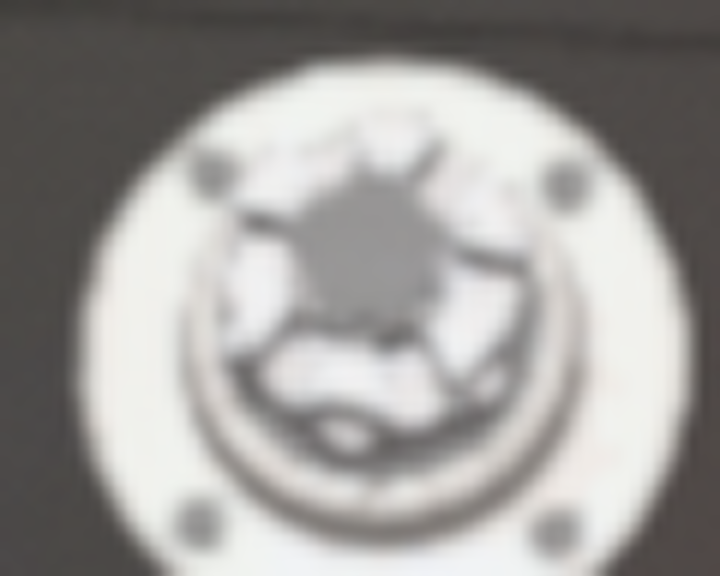

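View pics/n_scene.png

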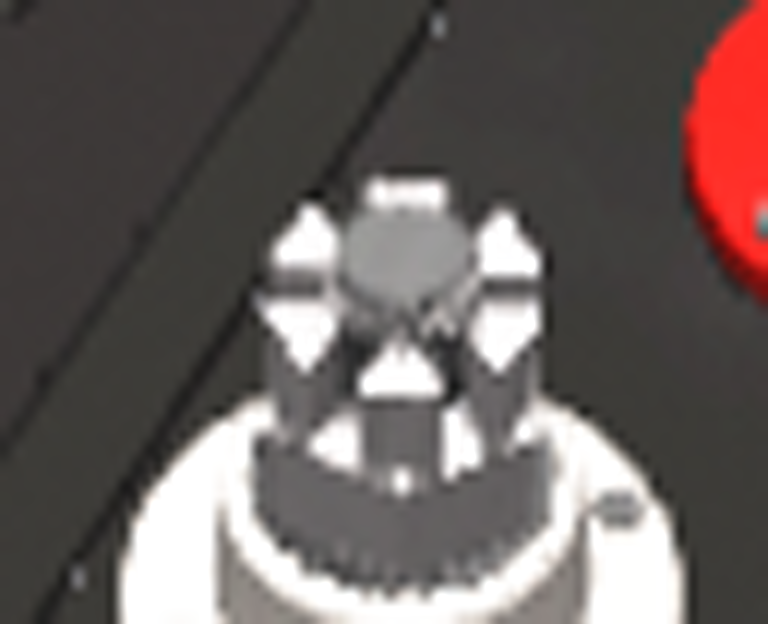

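Run:
```python
from h import *
def ang(n,o,a,b,z=.084):
    p=[plane(n,o[0]+x[0]/12-.5,o[1]+x[1]/12-.5,z) for x in(a,b)]; d=p[1]-p[0]; print(n,p,np.degrees(np.arctan2(d[1],d[0]))%60)
ang('scene',(283,230),(290,287),(515,287)); ang('top',(272,236),(258,220),(500,262)); ang('top',(272,236),(435,152),(290,330))
# handle & tip of pin
im=np.load('top0.npz')['im']; d=np.load('top0.npz')['d']; P=cloud('top',d); k=np.zeros(d.shape,bool); k[250:320,200:235]=1
k&=(P[...,2]>.05)&(d>0); q=P[k]; print('handle',len(q),q.mean(0),q.max(0),q.min(0)); 
k=np.zeros(d.shape,bool); k[250:320,200:235]=1; k&=(P[...,2]>.03)&(P[...,2]<.05)&(d>0); q=P[k]; print('shaft',len(q),q[:,:2].mean(0))
for a,b,z in [((185,197),(132,365),.045)]:
    p=[plane('top',190+x[0]/5-.4,220+x[1]/5-.4,z) for x in(a,b)]; dd=p[0]-p[1]; print(p,np.degrees(np.arctan2(dd[1],dd[0])))
hc=plane('top',190+(112)/5-.4,220+(402)/5-.4,.066); print('handle top centre guess',hc)
crop('top0',200,250,235,320,11,'pin');
```

```text
scene [array([ 0.54722568, -0.08107896,  0.084     ]), array([ 0.51690919, -0.09744092,  0.084     ])] 28.35595895014967
top [array([ 0.53820647, -0.07191963,  0.084     ]), array([ 0.53587681, -0.10676805,  0.084     ])] 26.175394591517104
top [array([ 0.55077398, -0.09580703,  0.084     ]), array([ 0.52289025, -0.07830774,  0.084     ])] 27.888411681094396
handle 133 [0.45137839 0.05868862 0.06316317] [0.52114962 0.06725086 0.07024709] [0.43723272 0.04853922 0.05015925]
shaft 183 [0.48151757 0.05339991]
[array([0.52421272, 0.0470405 , 0.045     ]), array([0.46273899, 0.05668145, 0.045     ])] -8.913119477607228
handle top centre guess [0.44700141 0.05715969 0.066     ]
```

View pics/pin.png

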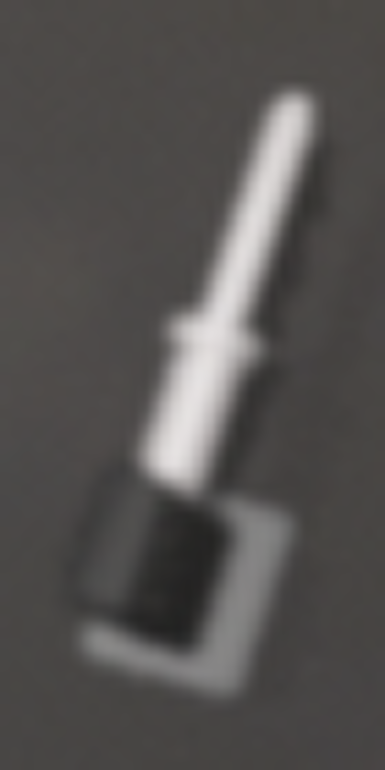

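```bash
cat >> h.py <<'E'
def to(x,y,z,yaw):
    s=bot.observe(); Rc=R.from_euler('xyz',s['tool_rot']); Rt=R.from_euler('xyz',[np.pi,0,np.radians(yaw)])
    print('now',np.round(s['position'],4),np.degrees(s['tool_rot']).round(2),'F',np.round(s['force'],2),'t',s['clock'],'w',round(s['grip_width'],4))
    print('to',(Rc.inv().apply(np.array([x,y,z])-s['position'])*1000).round(1),np.degrees((Rc.inv()*Rt).as_rotvec()).round(2))
E
python3 -c "
from h import *
to(.534,-.089,.2,-32)"
```

```text
now [ 0.2489 -0.573   0.2308] [ 1.800e+02  6.000e-02 -6.652e+01] F [-0.22 -0.06  0.33] t 0.1 w 0.0855
to [-330.3 -454.4   31.1] [-1.000e-02  5.000e-02 -3.452e+01]
```

Call:
apply_moves(
  commands=[
    [[-330,-454,31],[0,0,-34.5]],
    [[-330,-454,31],[0,0,-34.5]],
    [[-330,-454,31],[0,0,-34.5]],
    [[-330,-454,31],[0,0,-34.5]],
    [[-330,-454,31],[0,0,-34.5]],
  ],
  gripper=0,
)

```text
clock: 0.52
position: [0.3549, -0.3921, 0.2195]
tool_rot: [-3.141, 0.001, -0.552]
force: [1.3, -0.4, 0.1]
grip_width: 0.0257
```

```bash
python3 -c "
from h import *
to(.534,-.089,.13,-32)"
```

```text
now [ 0.3549 -0.3921  0.2195] [-1.7998e+02  6.0000e-02 -3.1650e+01] F [ 1.31 -0.42  0.06] t 0.5167 w 0.0257
to [  -6.5 -352.    89.7] [-0.02  0.06  0.35]
```

Call:
apply_moves(
  commands=[
    [[-6,-352,60],[0,0,0.3]],
    [[-6,-352,60],[0,0,0.3]],
    [[-6,-352,60],[0,0,0.3]],
    [[-6,-352,60],[0,0,0.3]],
    [[-6,-352,60],[0,0,0.3]],
  ],
)

```text
clock: 0.93
position: [0.4594, -0.2153, 0.1846]
tool_rot: [-3.141, 0.001, -0.558]
force: [1.2, -1.4, -0.1]
grip_width: -0.0001
```

```bash
python3 -c "
from h import *
to(.534,-.089,.12,-32)"
```

```text
now [ 0.4594 -0.2153  0.1846] [-1.7998e+02  6.0000e-02 -3.1960e+01] F [ 1.19 -1.44 -0.09] t 0.9333 w -0.0001
to [  -3.5 -146.6   64.6] [-0.02  0.06  0.04]
```

Call:
apply_moves(
  commands=[
    [[-3.5,-146,64],[0,0,0]],
    [[-3.5,-146,64],[0,0,0]],
    [[-3.5,-146,64],[0,0,0]],
    [[-3.5,-146,64],[0,0,0]],
    [[-3.5,-146,64],[0,0,0]],
  ],
)

```text
clock: 1.35
position: [0.5353, -0.0824, 0.1181]
tool_rot: [-3.139, 0.004, -0.55]
force: [-0.9, 1.7, 0.5]
grip_width: -0.0003
```

Run:
```python
from h import *
to(.534,-.089,.102,-32)
for n in('top','scene'): snap(n,n+'1')
u,v=map(int,proj('scene',[.534,-.089,.11])); crop('scene1',u-45,v-35,u+45,v+35,8,'s1')
```

```text
now [ 0.5353 -0.0824  0.1181] [-179.86    0.24  -31.53] F [-0.89  1.67  0.54] t 1.35 w -0.0003
to [ 2.4  6.4 16.1] [-0.14  0.24  0.47]
```

View pics/s1.png

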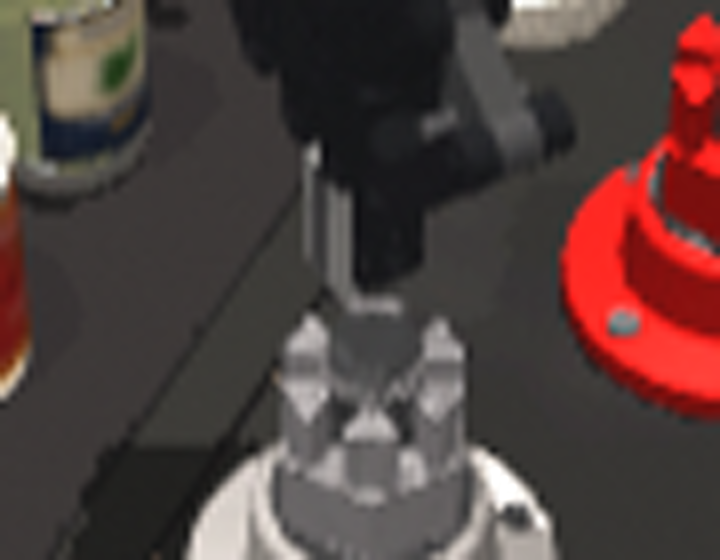

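The closed fingers hang right above the spindle top. Next I correct the centre and probe down slowly.

Call:
apply_moves(
  commands=[
    [[2.4,6.4,16],[-0.1,0.2,0.5]],
    [[2.4,6.4,16],[-0.1,0.2,0.5]],
    [[2.4,6.4,16],[-0.1,0.2,0.5]],
    [[2.4,6.4,16],[-0.1,0.2,0.5]],
  ],
)

```text
clock: 1.78
position: [0.5322, -0.0954, 0.1044]
tool_rot: [3.14, -0.001, -0.565]
force: [0.1, 0.3, 0.1]
grip_width: 0.0004
```

Call:
apply_moves(
  commands=[
    [[0,0,1.5],[0,0,0]],
    [[0,0,3],[0,0,0]],
    [[0,0,3],[0,0,0]],
    [[0,0,4],[0,0,0]],
    [[0,0,4],[0,0,0]],
  ],
)

```text
clock: 2.2
position: [0.5322, -0.0954, 0.1004]
tool_rot: [3.14, -0.001, -0.565]
force: [-0.4, -0.2, -0.7]
grip_width: 0.0001
```

Call:
apply_moves(
  commands=[
    [[-1.9,-6.4,2],[0,0,0]],
    [[-1.9,-6.4,2],[0,0,0]],
    [[-1.9,-6.4,2],[0,0,0]],
    [[-1.9,-6.4,3],[0,0,0]],
    [[-1.9,-6.4,3],[0,0,0]],
  ],
)

```text
clock: 2.62
position: [0.5339, -0.089, 0.0972]
tool_rot: [3.14, -0.001, -0.565]
force: [-0.8, 0.4, -0.4]
grip_width: -0.0002
```

Call:
apply_moves(
  commands=[
    [[0,0,1],[0,0,0]],
    [[0,0,1],[0,0,0]],
    [[0,0,2],[0,0,0]],
    [[0,0,2],[0,0,0]],
  ],
)

```text
clock: 2.95
position: [0.5339, -0.0891, 0.0951]
tool_rot: [3.14, -0.001, -0.565]
force: [-0.3, -0.9, -0.1]
grip_width: 0.0001
```

Call:
apply_moves(
  commands=[
    [[0,0,1],[0,0,0]],
    [[0,0,1],[0,0,0]],
    [[0,0,1],[0,0,0]],
  ],
)

```text
clock: 3.2
position: [0.5338, -0.0891, 0.094]
tool_rot: [3.14, -0.001, -0.565]
force: [-0.5, -0.6, 0.6]
grip_width: -0.0002
```

Call:
apply_moves(
  commands=[
    [[0,0,1],[0,0,0]],
    [[0,0,1],[0,0,0]],
    [[0,0,1],[0,0,0]],
  ],
)

```text
clock: 3.45
position: [0.5338, -0.0891, 0.0929]
tool_rot: [3.14, -0.001, -0.565]
force: [-0.3, 0.5, 0.6]
grip_width: 0.0003
```

Call:
apply_moves(
  commands=[
    [[0,0,1],[0,0,0]],
    [[0,0,1],[0,0,0]],
    [[0,0,1],[0,0,0]],
  ],
)

```text
clock: 3.7
position: [0.5339, -0.0891, 0.0925]
tool_rot: [3.14, -0.001, -0.565]
force: [-4.5, -0.2, 12.6]
grip_width: 0.0
```

Contact at z=0.0925 puts the hole at 0.0745, which agrees with the depth image. Next I rise, open, and go down over the hexagon.

Call:
apply_moves(
  commands=[
    [[0,0,-40],[0,0,0]],
    [[0,0,-40],[0,0,0]],
    [[0,0,-40],[0,0,0]],
    [[0,0,-40],[0,0,0]],
    [[0,0,-40],[0,0,0.4]],
  ],
  gripper=0.85,
)

```text
clock: 4.12
position: [0.5336, -0.089, 0.132]
tool_rot: [3.139, -0.0, -0.572]
force: [0.8, 0.2, 0.1]
grip_width: 0.0602
```

Run:
```python
from h import *
to(.534,-.089,.06,-32)
snap('scene','scene2')
u,v=map(int,proj('scene',[.534,-.089,.11])); crop('scene2',u-50,v-45,u+50,v+35,7,'s2')
```

```text
now [ 0.5336 -0.089   0.132 ] [ 1.7986e+02 -3.0000e-02 -3.2770e+01] F [0.8  0.22 0.09] t 4.1167 w 0.0602
to [ 0.3 -0.4 72. ] [ 0.14 -0.02 -0.77]
```

View pics/s2.png

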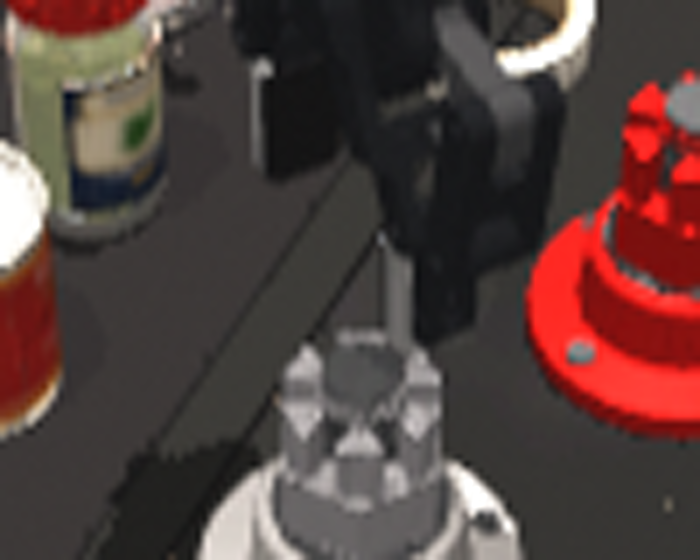

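The two fingers straddle the nut symmetrically, with their midpoint above the spindle column at about (365,·). Going down.

Call:
apply_moves(
  commands=[
    [[0.3,-0.4,35],[0.1,0,0]],
    [[0.3,-0.4,72],[0.1,0,0]],
    [[0.3,-0.4,72],[0.1,0,0]],
    [[0.3,-0.4,72],[0.1,0,0]],
  ],
)

```text
clock: 4.5
position: [0.5327, -0.0886, 0.0588]
tool_rot: [3.139, 0.004, -0.573]
force: [-0.3, 0.4, 1.5]
grip_width: 0.0726
```

Call:
apply_moves(
  commands=[
    [[0,0,8],[0,0,0]],
    [[0,0,16],[0,0,0]],
    [[0,0,16],[0,0,0]],
    [[0,0,16],[0,0,0]],
  ],
)

```text
clock: 4.83
position: [0.5328, -0.0887, 0.0432]
tool_rot: [3.139, 0.003, -0.573]
force: [0.5, -0.2, -0.6]
grip_width: 0.0729
```

Run:
```python
from h import *
to(.534,-.089,.042,-32)
snap('scene','scene3')
u,v=map(int,proj('scene',[.534,-.089,.08])); crop('scene3',u-50,v-45,u+50,v+35,7,'s3')
```

```text
now [ 0.5328 -0.0887  0.0432] [179.86   0.18 -32.82] F [ 0.45 -0.24 -0.63] t 4.8333 w 0.0729
to [ 1.2 -0.4  1.2] [ 0.13  0.18 -0.81]
```

View pics/s3.png

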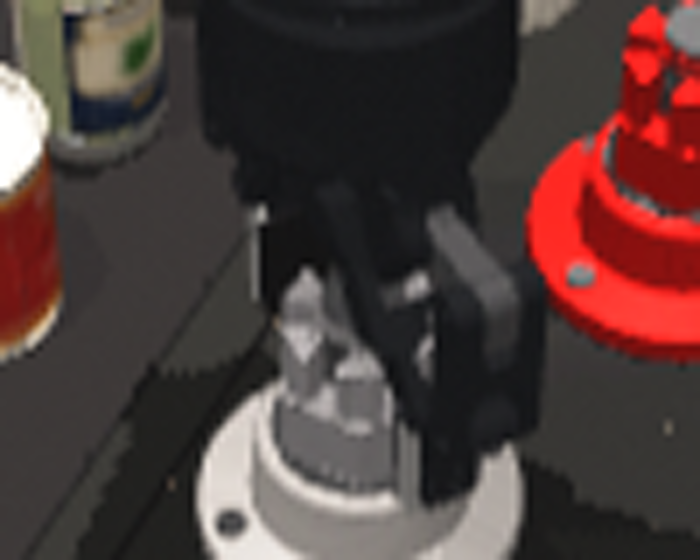

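Call:
apply_moves(
  commands=[
    [[1.2,-0.4,0],[0,0,0]],
    [[1.2,-0.4,0],[0,0,0]],
    [[1.2,-0.4,0],[0,0,0]],
    [[1.2,-0.4,0],[0,0,0]],
    [[1.2,-0.4,0],[0,0,0]],
  ],
  gripper=0,
  grip_force=50,
)

```text
clock: 5.3
position: [0.5332, -0.0882, 0.0439]
tool_rot: [3.139, 0.005, -0.572]
force: [-11.3, 6.2, 17.6]
grip_width: 0.0412
```

Call:
apply_moves(
  commands=[
    [[0,0,0],[0,0,0]],
    [[0,0,0],[0,0,0]],
    [[0,0,0],[0,0,0]],
  ],
)

```text
clock: 5.55
position: [0.5331, -0.0882, 0.0441]
tool_rot: [3.139, 0.005, -0.573]
force: [-3.0, 1.4, 2.1]
grip_width: 0.0414
```

Run:
```python
from h import *
to(.534,-.089,.043,-55.5); print(bot.observe()['moment'])
```

```text
now [ 0.5331 -0.0882  0.0441] [179.84   0.27 -32.8 ] F [-2.99  1.37  2.08] t 5.55 w 0.0414
to [1.2 0.2 1.1] [ 0.21  0.23 22.7 ]
[ 0.08965487  0.17804336 -0.18517291]
```

Call:
apply_moves(
  commands=[
    [[0,0,0],[0,0,4]],
    [[0,0,0],[0,0,8]],
    [[0,0,0],[0,0,12]],
    [[0,0,0],[0,0,16]],
    [[0,0,0],[0,0,16]],
  ],
)

```text
clock: 5.97
position: [0.5331, -0.0882, 0.0441]
tool_rot: [3.137, 0.004, -0.855]
force: [-1.5, -0.6, -2.4]
grip_width: 0.0417
```

Run:
```python
from h import *
to(.534,-.089,.044,-55.5); print(bot.observe()['moment'])
```

```text
now [ 0.5331 -0.0882  0.0441] [179.76   0.2  -49.  ] F [-1.5  -0.64 -2.43] t 5.9667 w 0.0417
to [ 1.1 -0.2  0.1] [0.25 0.19 6.5 ]
[-0.2934679  -0.09076431 -0.21476275]
```

Call:
apply_moves(
  commands=[
    [[0,0,0],[0,0,3]],
    [[0,0,0],[0,0,6]],
    [[0,0,0],[0,0,6.8]],
    [[0,0,0],[0,0,6.8]],
    [[0,0,0],[0,0,6.8]],
  ],
)

```text
clock: 6.38
position: [0.5332, -0.0882, 0.0441]
tool_rot: [3.137, 0.003, -0.972]
force: [-0.9, 0.4, -1.7]
grip_width: 0.0413
```

Call:
apply_moves(
  commands=[
    [[0,0,0],[0,0,0]],
    [[0,0,0],[0,0,0]],
    [[0,0,0],[0,0,0]],
    [[0,0,0],[0,0,0]],
  ],
  gripper=0.85,
)

```text
clock: 6.72
position: [0.5333, -0.0883, 0.0442]
tool_rot: [3.137, 0.003, -0.971]
force: [-0.4, -0.6, -0.1]
grip_width: 0.0728
```

Call:
apply_moves(
  commands=[
    [[0,0,-40],[0,0,0]],
    [[0,0,-80],[0,0,0]],
    [[0,0,-120],[0,0,0]],
    [[0,0,-120],[0,0,0]],
    [[0,0,-120],[0,0,0]],
  ],
)

```text
clock: 7.13
position: [0.535, -0.0885, 0.1663]
tool_rot: [3.14, 0.0, -0.971]
force: [-0.9, 0.4, -1.0]
grip_width: 0.0728
```

Run:
```python
from h import *
to(.448,.059,.17,-99)
for n in('scene','top'): snap(n,n+'4')
u,v=map(int,proj('scene',[.534,-.089,.08])); print(u,v); crop('scene4',u-32,v-26,u+32,v+26,12,'s4')
```

```text
now [ 0.535  -0.0885  0.1663] [ 1.7993e+02  1.0000e-02 -5.5640e+01] F [-0.85  0.44 -0.98] t 7.1333 w 0.0728
to [-170.9  -11.4   -3.7] [ 7.000e-02 -2.000e-02  4.336e+01]
315 254
```

View pics/s4.png

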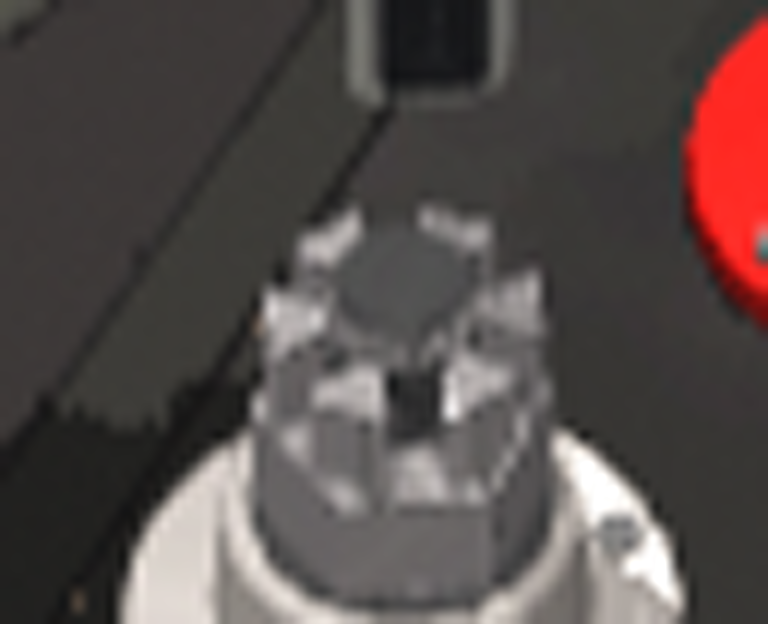

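The next slot now faces front: in the crop the slot sits at about (415,400), and its angle matches the tool yaw of -55.6° (4.4° mod 60). Now the pin.

Call:
apply_moves(
  commands=[
    [[-171,-11,-4],[0,0,43.4]],
    [[-171,-11,-4],[0,0,43.4]],
    [[-171,-11,-4],[0,0,43.4]],
    [[-171,-11,-4],[0,0,43.4]],
    [[-171,-11,-4],[0,0,43.4]],
  ],
  gripper=0.6,
)

```text
clock: 7.65
position: [0.4431, 0.0625, 0.1671]
tool_rot: [3.133, 0.0, -1.568]
force: [1.0, 0.9, -0.4]
grip_width: 0.0512
```

Call:
apply_moves(
  commands=[
    [[0,0,0],[0,0,7]],
    [[0,0,0],[0,0,7]],
    [[0,0,0],[0,0,7]],
  ],
)

```text
clock: 7.9
position: [0.4427, 0.0625, 0.1663]
tool_rot: [3.132, -0.002, -1.686]
force: [0.7, -0.7, 0.2]
grip_width: 0.0514
```

Run:
```python
from h import *
to(.4485,.0585,.09,-99)
```

```text
now [0.4427 0.0625 0.1663] [ 1.7942e+02 -1.0000e-01 -9.6570e+01] F [ 0.7  -0.74  0.18] t 7.9 w 0.0514
to [ 3.1 -6.9 76.2] [ 0.57 -0.11  2.43]
```

Call:
apply_moves(
  commands=[
    [[3,-7,25],[0.6,0,2.4]],
    [[3,-7,50],[0.6,0,2.4]],
    [[3,-7,76],[0.6,0,2.4]],
    [[3,-7,76],[0.6,0,2.4]],
    [[3,-7,76],[0.6,0,2.4]],
  ],
)

```text
clock: 8.32
position: [0.448, 0.0577, 0.0895]
tool_rot: [3.139, -0.003, -1.726]
force: [0.0, 0.6, 1.5]
grip_width: 0.0509
```

Run:
```python
from h import *
to(.4485,.0585,.026,-99)
for n in('scene','top'): snap(n,n+'5')
u,v=map(int,proj('scene',[.46,.05,.06])); print(u,v); crop('scene5',u-50,v-40,u+50,v+40,7,'s5')
u,v=map(int,proj('top',[.48,.05,.06])); print(u,v); crop('top5',u-40,v-40,u+40,v+40,7,'t5')
```

```text
now [0.448  0.0577 0.0895] [179.86  -0.18 -98.86] F [0.03 0.59 1.51] t 8.3167 w 0.0509
to [-1.1 -0.5 63.5] [ 0.14 -0.18  0.14]
314 335
219 281
```

View pics/s5.png

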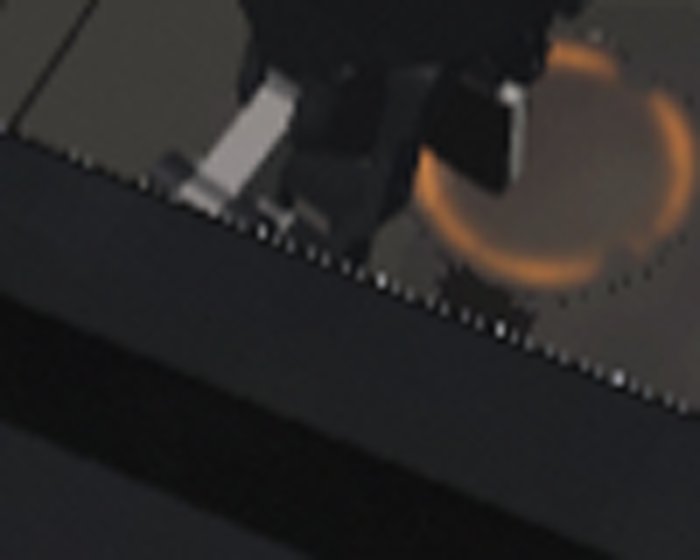

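View pics/t5.png

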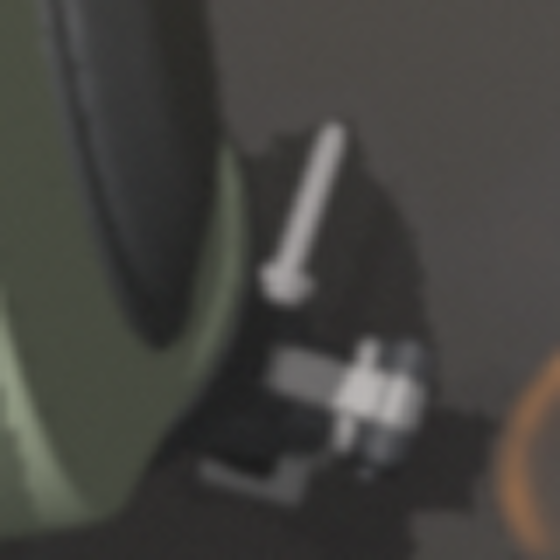

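The pin stands undisturbed between the fingers, with its tip at (335,130) and collar at (287,280) in the top crop. I'll descend and grip.

Call:
apply_moves(
  commands=[
    [[-1,-0.5,20],[0,0,0]],
    [[-1,-0.5,40],[0,0,0]],
    [[-1,-0.5,60],[0,0,0]],
    [[-1,-0.5,63],[0,0,0]],
    [[-1,-0.5,63],[0,0,0]],
  ],
)

```text
clock: 8.83
position: [0.45, 0.0589, 0.0285]
tool_rot: [-3.141, -0.002, -1.726]
force: [-0.5, -0.2, -0.4]
grip_width: 0.0514
```

Call:
apply_moves(
  commands=[
    [[0,0,0],[0,0,0]],
    [[0,0,0],[0,0,0]],
    [[0,0,0],[0,0,0]],
    [[0,0,0],[0,0,0]],
    [[0,0,0],[0,0,0]],
  ],
  gripper=0,
  grip_force=30,
)

```text
clock: 9.25
position: [0.4505, 0.059, 0.0294]
tool_rot: [-3.14, -0.001, -1.726]
force: [-1.7, -0.6, 14.8]
grip_width: 0.0119
```

Call:
apply_moves(
  commands=[
    [[0,0,0],[0,0,0]],
    [[0,0,0],[0,0,0]],
  ],
)

```text
clock: 9.42
position: [0.4508, 0.0591, 0.0299]
tool_rot: [-3.139, -0.001, -1.726]
force: [0.2, 0.2, -0.5]
grip_width: 0.0113
```

Call:
apply_moves(
  commands=[
    [[0,0,-15],[0,0,0]],
    [[0,0,-40],[0,0,0]],
    [[0,0,-70],[0,0,0]],
    [[0,0,-90],[0,0,0]],
    [[0,0,-90],[0,0,0]],
  ],
)

```text
clock: 9.83
position: [0.4522, 0.0595, 0.1234]
tool_rot: [-3.134, 0.001, -1.726]
force: [1.0, 0.9, -0.5]
grip_width: 0.0115
```

Run:
```python
from h import *
to(.4223,-.0977,.12,-85.55)
```

```text
now [0.4522 0.0595 0.1234] [-1.7958e+02  5.0000e-02 -9.8900e+01] F [ 0.99  0.91 -0.49] t 9.8333 w 0.0115
to [159.9   5.2   3.2] [ -0.43  -0.   -13.35]
```

Call:
apply_moves(
  commands=[
    [[40,5,3],[-0.4,0,-4]],
    [[80,5,3],[-0.4,0,-8]],
    [[120,5,3],[-0.4,0,-12]],
    [[160,5,3],[-0.4,0,-13.3]],
    [[160,5,3],[-0.4,0,-13.3]],
  ],
)

```text
clock: 10.25
position: [0.4203, -0.1052, 0.1201]
tool_rot: [3.141, -0.002, -1.502]
force: [-0.5, -1.4, -0.1]
grip_width: 0.0117
```

Call:
apply_moves(
  commands=[
    [[0,0,0],[0,0,0]],
    [[0,0,0],[0,0,0]],
    [[0,0,0],[0,0,0]],
  ],
)

```text
clock: 10.5
position: [0.4204, -0.1044, 0.1199]
tool_rot: [3.141, -0.002, -1.501]
force: [-0.2, 0.4, -0.5]
grip_width: 0.0116
```

Run:
```python
from h import *
to(.4223,-.0977,.0624,-85.55)
for n in('scene','top'): snap(n,n+'6')
u,v=map(int,proj('scene',[.47,-.095,.12])); print(u-50,v-40); crop('scene6',u-50,v-40,u+50,v+40,8,'s6')
u,v=map(int,proj('top',[.48,-.095,.12])); print(u-40,v-40); crop('top6',u-40,v-40,u+40,v+40,7,'t6')
```

```text
now [ 0.4204 -0.1044  0.1199] [ 1.7995e+02 -1.1000e-01 -8.6000e+01] F [-0.25  0.44 -0.55] t 10.5 w 0.0116
to [-6.7 -2.4 57.5] [ 0.05 -0.11 -0.45]
299 210
261 245
```

View pics/s6.png

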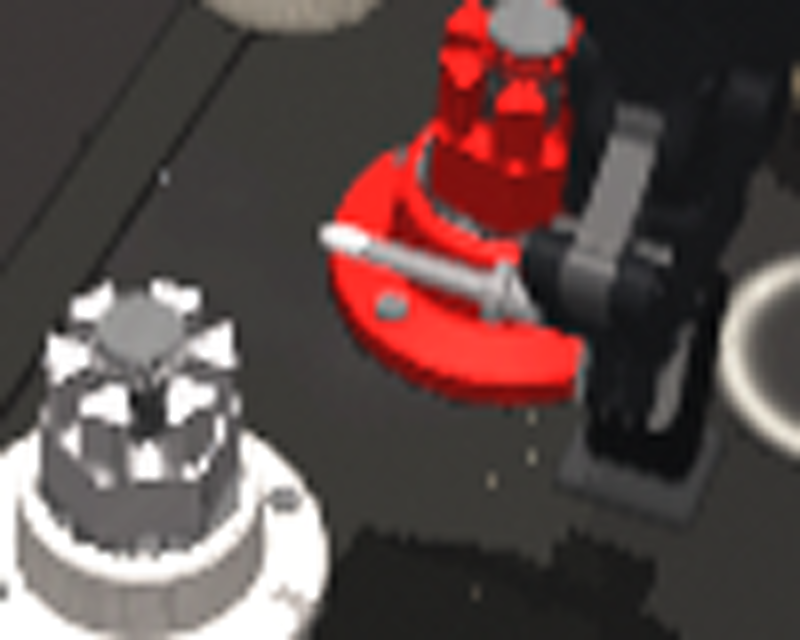

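View pics/t6.png

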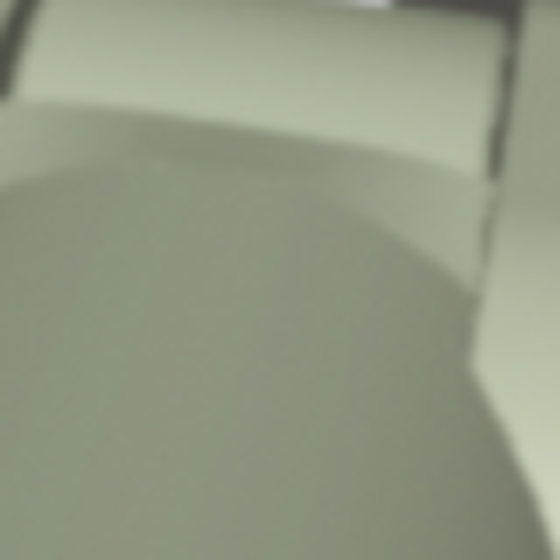

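```bash
python3 - <<'E'
from h import *
print('spindle pred',proj('scene',[.534,-.089,.0925]),'obs',299+143/8-.5,210+328/8-.5)
s=bot.observe(); p=s['position']; a=s['tool_rot'][2]+np.pi/2; d=np.array([np.cos(a),np.sin(a),0])
for L,n in((.077,'tip'),(.038,'collar'),(.0,'handle')): print(n,'pred crop',[(b-o+.5)*8 for b,o in zip(proj('scene',p+d*L+[0,0,.0121]),(299,210))])
z=.132
print('tip ray',plane('scene',299+322/8-.5,210+235/8-.5,z),'pred',p+d*.077)
E
python3 -c "
from h import *
crop('scene6',330,228,372,255,19,'s6b')"
```

```text
spindle pred (np.float64(315.0680889570271), np.float64(250.0554961882187)) obs 316.375 250.5
tip pred crop [np.float64(301.6811660467188), np.float64(234.64687821121652)]
collar pred crop [np.float64(469.2238239581711), np.float64(289.0348405921086)]
handle pred crop [np.float64(636.846910692962), np.float64(343.44891190473527)]
tip ray [ 0.49343268 -0.10056855  0.132     ] pred [ 0.4973546  -0.09848416  0.11997729]
```

View pics/s6b.png

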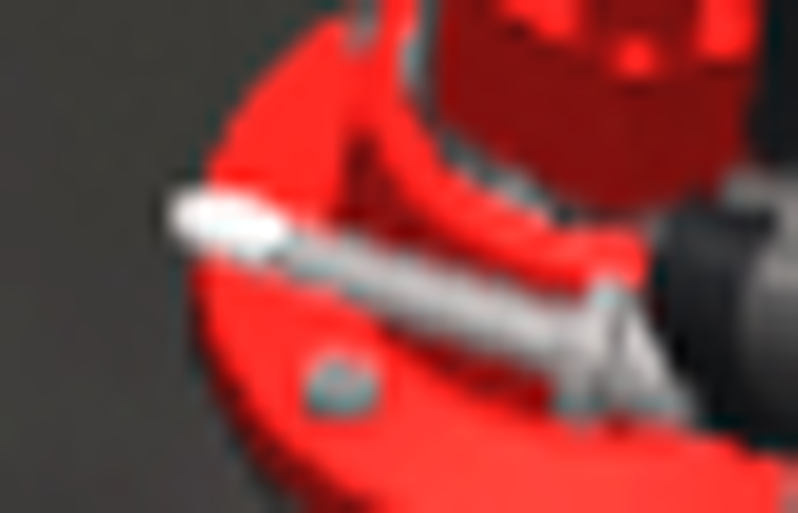

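Run:
```python
from h import *
A=np.array([.5332,-.0882,.0925]); b=np.array([299+143/8-.5,210+328/8-.5])-proj('scene',A); print('bias',b)
s=bot.observe(); p=s['position']; a=s['tool_rot'][2]+np.pi/2; d=np.array([np.cos(a),np.sin(a),0]); y=np.array([-d[1],d[0],0])
obs={'tip':((330+178/19-.5,228+215/19-.5),.077),'collar':((330+592/19-.5,228+345/19-.5),.038)}
for n,(o,L) in obs.items():
    P=p+d*L+[0,0,.0121]; r=np.array(o)-b-proj('scene',P)
    J=np.array([(np.array(proj('scene',P+v*.001))-proj('scene',P)) for v in(d,[0,0,1])]).T
    print(n,'residual px',r,'-> dx,dz mm',np.linalg.solve(J,r))
# spindle top ellipse
im=np.load('scene6.npz')['im'][210:290,299:399].astype(int); g=im.mean(2); m=((g>95)&(g<150)&(np.ptp(im,axis=2)<12)).astype(np.uint8)
cs,_=cv2.findContours(m,0,1)
for c in cs:
    if cv2.contourArea(c)>30: print(cv2.fitEllipse(c),cv2.contourArea(c))
ax=np.array([.5332,-.0882]); yaw=np.radians(4.45); D=np.array([np.cos(yaw),np.sin(yaw)])
h=ax-D*(.035+.077-.0023); print(h); to(h[0],h[1],.0624,-85.55)
```

```text
bias [1.12776846e+00 7.22652205e-04]Traceback (most recent call last):
  File "<stdin>", line 7, in <module>
TypeError: can't multiply sequence by non-int of type 'float'
```

Run:
```python
from h import *
A=np.array([.5332,-.0882,.0925]); b=np.array([299+143/8-.5,210+328/8-.5])-proj('scene',A)
s=bot.observe(); p=s['position']; a=s['tool_rot'][2]+np.pi/2; d=np.array([np.cos(a),np.sin(a),0])
obs={'tip':((330+178/19-.5,228+215/19-.5),.077),'collar':((330+592/19-.5,228+345/19-.5),.038)}
for n,(o,L) in obs.items():
    P=p+d*L+[0,0,.0121]; r=np.array(o)-b-proj('scene',P)
    J=np.array([(np.array(proj('scene',P+v*.001))-proj('scene',P)) for v in(d,np.array([0,0,1.]))]).T
    print(n,'residual px',r,'-> dx,dz mm',np.linalg.solve(J,r))
ax=np.array([.5332,-.0882]); yaw=np.radians(4.45); D=np.array([np.cos(yaw),np.sin(yaw)])
h=ax-D*(.035+.077-.0023); print(h); to(h[0],h[1],.0624,-85.55)
```

```text
tip residual px [ 1.53050683 -0.01579295] -> dx,dz mm [-2.83555378  1.28197512]
collar residual px [2.37714828 0.02781701] -> dx,dz mm [-4.22503527  1.83560468]
[ 0.4238307  -0.09671152]
now [ 0.4205 -0.104   0.12  ] [ 1.7995e+02 -1.1000e-01 -8.5920e+01] F [ 0.13 -0.74  0.38] t 10.6 w 0.0115
to [-7.1 -3.8 57.6] [ 0.05 -0.11 -0.37]
```

Call:
apply_moves(
  commands=[
    [[-7.1,-3.8,20],[0,0,-0.4]],
    [[-7.1,-3.8,40],[0,0,-0.4]],
    [[-7.1,-3.8,57.6],[0,0,-0.4]],
    [[-7.1,-3.8,57.6],[0,0,-0.4]],
    [[-7.1,-3.8,57.6],[0,0,-0.4]],
  ],
)

```text
clock: 11.02
position: [0.4235, -0.0958, 0.0621]
tool_rot: [3.139, -0.001, -1.491]
force: [-0.3, -0.9, -0.4]
grip_width: 0.0116
```

Call:
apply_moves(
  commands=[
    [[0,0,0],[0,0,0]],
    [[0,0,0],[0,0,0]],
  ],
)

```text
clock: 11.18
position: [0.4241, -0.0955, 0.0631]
tool_rot: [3.14, -0.002, -1.49]
force: [0.9, 0.7, -0.0]
grip_width: 0.0113
```

Run:
```python
from h import *
to(.4238,-.0967,.0624,-85.55)
snap('scene','scene7'); crop('scene7',300,235,370,285,11,'s7')
```

```text
now [ 0.4241 -0.0955  0.0631] [ 1.7992e+02 -9.0000e-02 -8.5400e+01] F [ 0.92  0.66 -0.01] t 11.1833 w 0.0113
to [1.2 0.4 0.7] [ 0.08 -0.09  0.15]
```

View pics/s7.png

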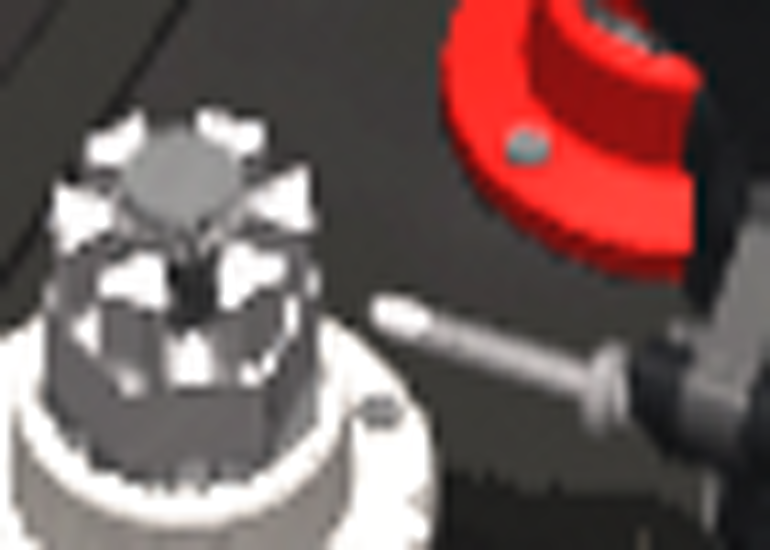

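Run:
```python
from h import *
A=np.array([.5332,-.0882,.0925]); f=lambda P:(np.array(proj('scene',P))-[300,235]+.5)*11
b=np.array([183,178])-f(A); print('bias crop px',b)
yaw=np.radians(4.45); D=np.array([np.cos(yaw),np.sin(yaw),0]); H=A-[0,0,.018]
for r in(0,.021,.030,.0323,.035,.074): print(r,f(H-D*r)+b)
print('px/mm z',(f(H+[0,0,.001])-f(H)),'y',f(H+[-D[1]*.001,D[0]*.001,0])-f(H))
```

```text
bias crop px [9.78045311 2.00794917]
0 [182.6107566  249.10472269]
0.021 [297.49395328 287.57898129]
0.03 [347.19847543 304.22497212]
0.0323 [359.94633801 308.49421755]
0.035 [374.93500947 313.51390744]
0.074 [594.34445039 386.99389245]
px/mm z [ 0.02129215 -3.88952686] y [-2.3949404   4.11189848]
```

Call:
apply_moves(
  commands=[
    [[1.2,0,1.6],[0,0,0]],
    [[1.2,0,1.6],[0,0,0]],
    [[1.2,-6,1.6],[0,0,0]],
    [[1.2,-12,1.6],[0,0,0]],
    [[1.2,-12,1.6],[0,0,0]],
  ],
)

```text
clock: 11.65
position: [0.4378, -0.0957, 0.0616]
tool_rot: [-3.141, -0.002, -1.49]
force: [0.1, 0.4, -0.3]
grip_width: 0.0113
```

Call:
apply_moves(
  commands=[
    [[0,-3,0],[0,0,0]],
    [[0,-7,0],[0,0,0]],
    [[0,-7,0],[0,0,0]],
  ],
)

```text
clock: 11.9
position: [0.4457, -0.095, 0.0616]
tool_rot: [-3.141, -0.002, -1.49]
force: [-0.4, 0.5, -0.6]
grip_width: 0.0114
```

Run:
```python
from h import *
D=np.array([np.cos(.0777),np.sin(.0777)]); h=np.array([.5332,-.0882])-D*(.016+.077-.0023)
to(h[0],h[1],.0614,-85.55)
snap('scene','scene8'); crop('scene8',300,235,370,285,11,'s8')
```

```text
now [ 0.4457 -0.095   0.0616] [-1.7995e+02 -1.0000e-01 -8.5380e+01] F [-0.45  0.53 -0.64] t 11.9 w 0.0114
to [-0.   2.9  0.2] [-0.05 -0.1   0.17]
```

View pics/s8.png

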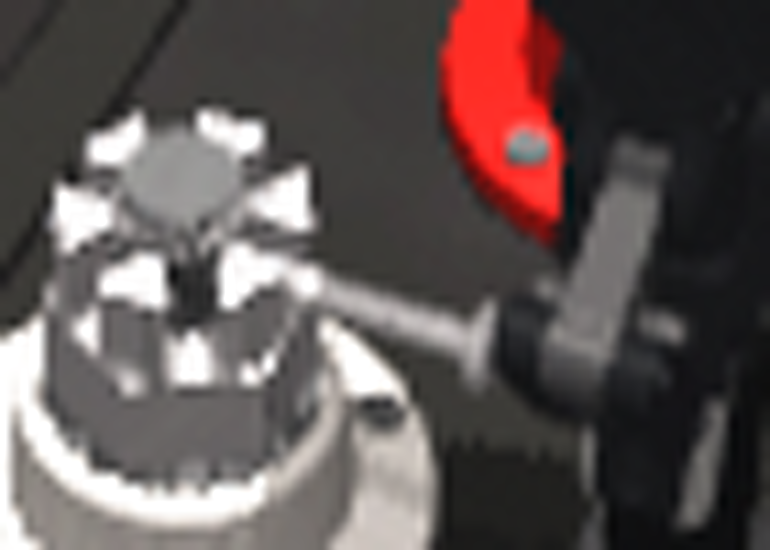

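The tip is in the front slot at about (300,280), and the collar at (475,345) lies on the predicted hole line. I'll feed it in gently.

Call:
apply_moves(
  commands=[
    [[0,-1.5,0],[0,0,0]],
    [[0,-3,0],[0,0,0]],
    [[0,-4,0],[0,0,0]],
    [[0,-4,0],[0,0,0]],
  ],
)

```text
clock: 12.28
position: [0.4493, -0.0947, 0.0615]
tool_rot: [-3.141, -0.002, -1.49]
force: [-0.4, 0.9, -0.6]
grip_width: 0.0114
```

Call:
apply_moves(
  commands=[
    [[0,-1,0],[0,0,0]],
    [[0,-2,0],[0,0,0]],
    [[0,-3,0],[0,0,0]],
    [[0,-3,0],[0,0,0]],
  ],
)

```text
clock: 12.62
position: [0.4525, -0.0945, 0.0616]
tool_rot: [-3.141, -0.002, -1.49]
force: [-0.8, 0.0, -0.2]
grip_width: 0.0117
```

Call:
apply_moves(
  commands=[
    [[0,-1.5,0],[0,0,0]],
    [[0,-3,0],[0,0,0]],
    [[0,-4,0],[0,0,0]],
    [[0,-4,0],[0,0,0]],
  ],
)

```text
clock: 12.95
position: [0.4568, -0.0941, 0.0616]
tool_rot: [-3.141, -0.002, -1.49]
force: [0.3, 0.5, -0.8]
grip_width: 0.0117
```

Call:
apply_moves(
  commands=[
    [[0,-1.5,0],[0,0,0]],
    [[0,-3,0],[0,0,0]],
    [[0,-4,0],[0,0,0]],
    [[0,-4,0],[0,0,0]],
  ],
)

```text
clock: 13.28
position: [0.4611, -0.0937, 0.0616]
tool_rot: [-3.14, -0.002, -1.49]
force: [0.1, 0.5, -0.6]
grip_width: 0.012
```

Run:
```python
from h import *
D=np.array([np.cos(.0777),np.sin(.0777)]); h=np.array([.5332,-.0882])-D*(.021+.038-.0023)
to(h[0],h[1],.0614,-85.55)
snap('scene','scene9'); crop('scene9',300,235,370,285,11,'s9')
```

```text
now [ 0.4611 -0.0937  0.0616] [-1.7994e+02 -1.0000e-01 -8.5370e+01] F [ 0.12  0.5  -0.58] t 13.2833 w 0.012
to [  0.1 -15.7   0.2] [-0.06 -0.1   0.18]
```

View pics/s9.png

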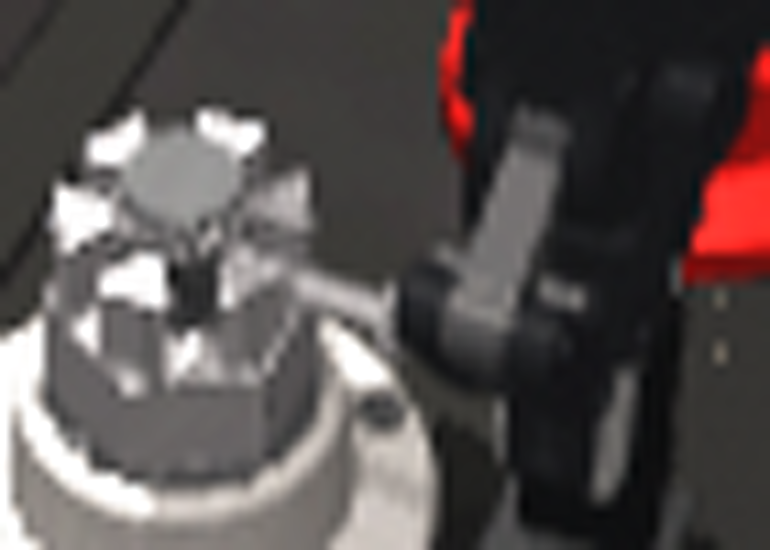

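No slip: the collar moved to about (388,310), as expected, and the wrist force is about 0. Continuing.

Call:
apply_moves(
  commands=[
    [[0,-2,0],[0,0,0]],
    [[0,-4,0],[0,0,0]],
    [[0,-6,0],[0,0,0]],
    [[0,-6,0],[0,0,0]],
  ],
)

```text
clock: 13.67
position: [0.4673, -0.0932, 0.0616]
tool_rot: [-3.14, -0.002, -1.49]
force: [-0.8, -0.7, -0.5]
grip_width: 0.0117
```

Call:
apply_moves(
  commands=[
    [[0,-2,0],[0,0,0]],
    [[0,-4,0],[0,0,0]],
    [[0,-5,0],[0,0,0]],
    [[0,-5,0],[0,0,0]],
  ],
)

```text
clock: 14.0
position: [0.4726, -0.0928, 0.0616]
tool_rot: [-3.14, -0.002, -1.49]
force: [-0.4, -0.3, -0.1]
grip_width: 0.0117
```

Call:
apply_moves(
  commands=[
    [[0,-1,0],[0,0,0]],
    [[0,-2,0],[0,0,0]],
    [[0,-3,0],[0,0,0]],
    [[0,-3,0],[0,0,0]],
  ],
)

```text
clock: 14.33
position: [0.4758, -0.0925, 0.0616]
tool_rot: [-3.14, -0.002, -1.49]
force: [-0.6, 0.6, -0.1]
grip_width: 0.0116
```

Call:
apply_moves(
  commands=[
    [[0,-1,0],[0,0,0]],
    [[0,-1,0],[0,0,0]],
    [[0,-1,0],[0,0,0]],
  ],
)

```text
clock: 14.58
position: [0.4768, -0.0924, 0.0616]
tool_rot: [-3.14, -0.002, -1.49]
force: [-0.2, -0.2, -0.6]
grip_width: 0.0113
```

Call:
apply_moves(
  commands=[
    [[0,-1,0],[0,0,0]],
    [[0,-1,0],[0,0,0]],
    [[0,-1,0],[0,0,0]],
  ],
)

```text
clock: 14.83
position: [0.4774, -0.0923, 0.0615]
tool_rot: [-3.141, -0.002, -1.49]
force: [-3.3, -0.3, 0.6]
grip_width: 0.0118
```

Run:
```python
from h import *
to(.4767,-.0925,.0614,-85.55)
snap('scene','scene10'); crop('scene10',300,235,370,285,11,'s10')
```

```text
now [ 0.4774 -0.0923  0.0615] [-1.7995e+02 -9.0000e-02 -8.5370e+01] F [-3.28 -0.34  0.63] t 14.8333 w 0.0118
to [0.1 0.7 0.1] [-0.05 -0.09  0.18]
```

View pics/s10.png

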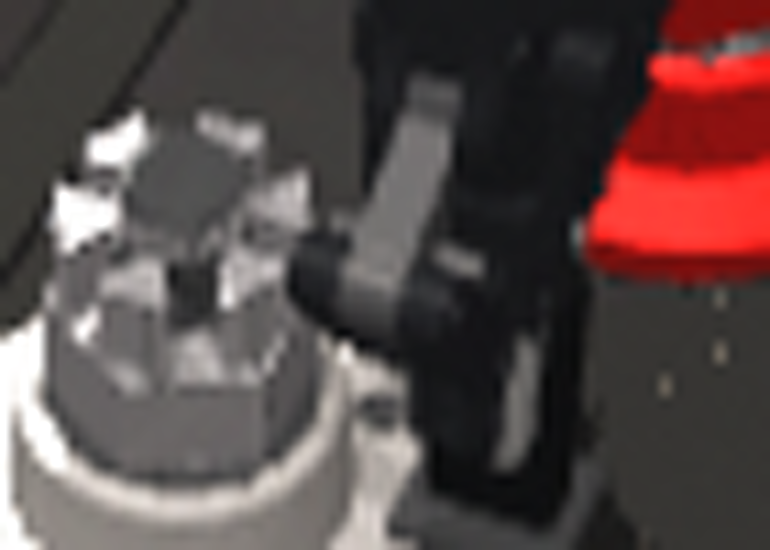

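Collar contact came at about 3 N, at the expected position. Releasing.

Call:
apply_moves(
  commands=[
    [[0,-0.5,0],[0,0,0]],
    [[0,-0.5,0],[0,0,0]],
    [[0,-0.5,0],[0,0,0]],
    [[0,-0.5,0],[0,0,0]],
    [[0,-0.5,0],[0,0,0]],
  ],
  gripper=0.45,
)

```text
clock: 15.3
position: [0.4781, -0.0923, 0.0616]
tool_rot: [-3.14, -0.002, -1.49]
force: [-0.2, 0.1, 0.9]
grip_width: 0.0384
```

Call:
apply_moves(
  commands=[
    [[0,0,0],[0,0,0]],
    [[0,0,-20],[0,0,0]],
    [[0,0,-50],[0,0,0]],
    [[0,0,-90],[0,0,0]],
    [[0,0,-120],[0,0,0]],
  ],
)

```text
clock: 15.72
position: [0.4779, -0.0921, 0.1839]
tool_rot: [-3.14, -0.002, -1.49]
force: [0.1, -0.1, 0.3]
grip_width: 0.0383
```

Call:
apply_moves(
  commands=[
    [[100,80,-40],[0,0,0]],
    [[100,80,-40],[0,0,0]],
    [[100,80,-40],[0,0,0]],
    [[100,80,-40],[0,0,0]],
    [[100,80,-40],[0,0,0]],
  ],
)

```text
clock: 16.13
position: [0.4048, -0.2009, 0.2251]
tool_rot: [-3.138, -0.003, -1.495]
force: [0.3, -1.0, -0.2]
grip_width: 0.0384
```

Call:
apply_moves(
  commands=[
    [[100,0,0],[0,0,0]],
    [[100,0,0],[0,0,0]],
    [[100,0,0],[0,0,0]],
    [[100,0,0],[0,0,0]],
    [[100,0,0],[0,0,0]],
  ],
)

```text
clock: 16.55
position: [0.4126, -0.3007, 0.2247]
tool_rot: [-3.139, -0.003, -1.496]
force: [0.7, 0.1, -0.3]
grip_width: 0.0381
```

Run:
```python
from h import *
snap('scene','scene11'); crop('scene11',300,225,380,285,10,'s11'); snap('top','top11'); crop('top11',260,215,360,305,6,'t11')
```

```text
(no output)
```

View pics/s11.png

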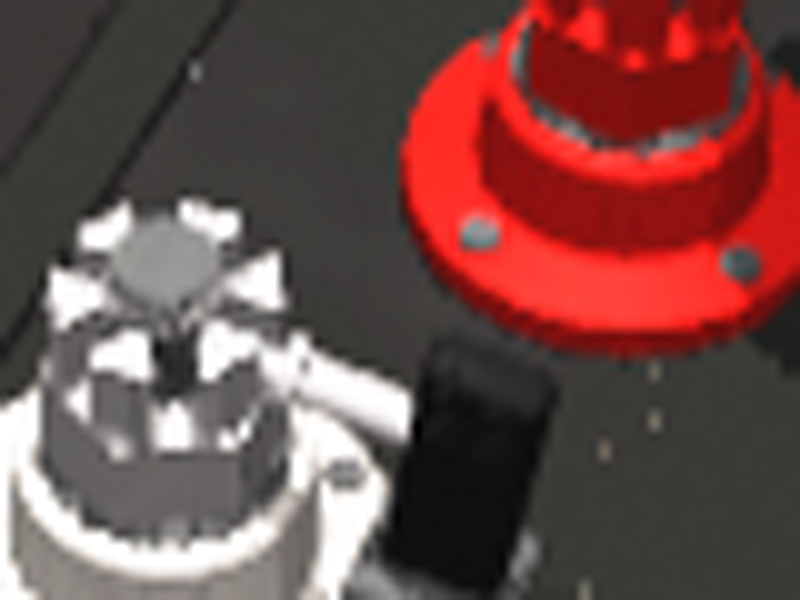

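View pics/t11.png

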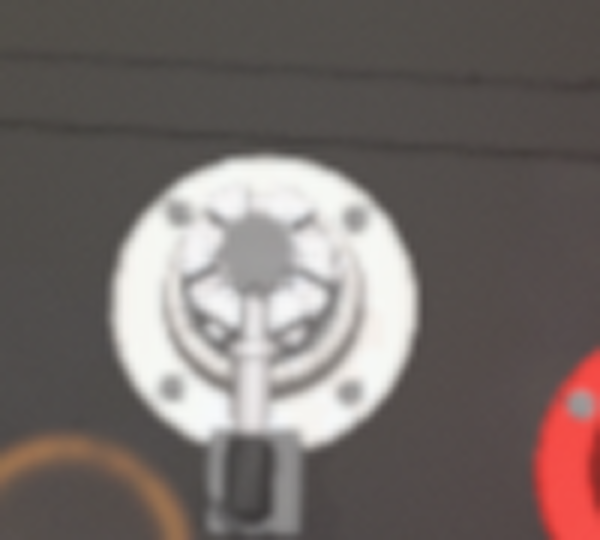

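Run:
```python
from h import *
D=np.array([np.cos(.0777),np.sin(.0777),0]); A=np.array([.5332,-.0882,.0925])
for n,f,o,s,sp in(('top','t11',(260,215),6,(256,254)),('scene','s11',(300,225),10,(166,258))):
    g=lambda P:(np.array(proj(n,P))-o+.5)*s
    b=np.array(sp)-g(A); print(n,'bias',b)
    for r in(.021,.024,.026,.030,.059): print(r,[(g(A-[0,0,.018]-D*r+[0,0,dz])+b).round(0) for dz in(0,.0075)])
crop('scene11',318,250,346,271,28,'s11b'); crop('top11',285,255,320,285,22,'t11b')
```

```text
top bias [0.92871528 0.8932894 ]
0.021 [array([255., 339.]), array([254., 334.])]
0.024 [array([255., 349.]), array([254., 345.])]
0.026 [array([254., 356.]), array([254., 352.])]
0.03 [array([254., 370.]), array([253., 366.])]
0.059 [array([250., 471.]), array([249., 468.])]
scene bias [ 8.52768464 -1.99277348]
0.021 [array([270., 358.]), array([271., 331.])]
0.024 [array([285., 363.]), array([286., 336.])]
0.026 [array([295., 366.]), array([296., 339.])]
0.03 [array([315., 373.]), array([316., 346.])]
0.059 [array([463., 422.]), array([465., 396.])]
```

View pics/s11b.png

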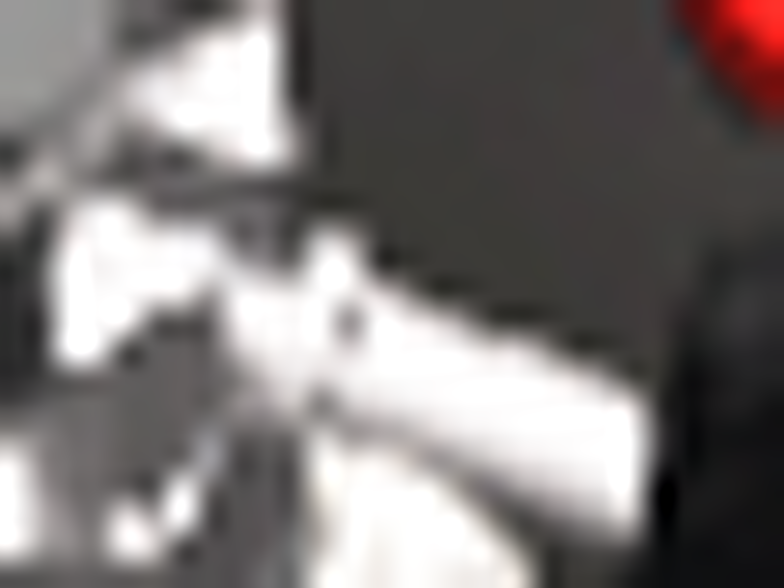

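View pics/t11b.png

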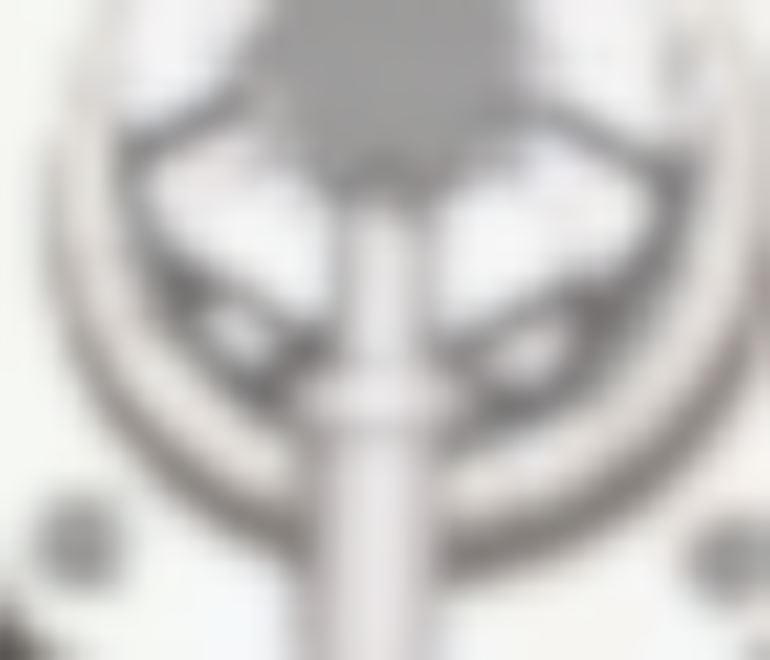

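Call:
apply_moves(
  commands=[
    [[0,0,0],[0,0,0]],
    [[0,0,0],[0,0,0]],
    [[0,0,0],[0,0,0]],
    [[0,0,0],[0,0,0]],
    [[0,0,0],[0,0,0]],
  ],
)

```text
clock: 17.07
position: [0.4129, -0.2991, 0.2251]
tool_rot: [-3.139, -0.002, -1.493]
force: [-0.5, -0.2, -0.7]
grip_width: 0.0385
```

Run:
```python
from h import *
im,_=snap('scene','scene12'); o=np.load('scene11.npz')['im']
d=np.abs(im.astype(int)-o)[240:300,315:365]; print('pin region diff max/mean',d.max(),d.mean())
o=np.load('top0.npz')['im']; im,_=snap('top','top12'); d=np.abs(im.astype(int)-o).max(2)[150:240,160:480]; print('bystander px changed',(d>60).sum())
s=bot.observe(); print(s['force'],np.abs(s['qd']).max(),s['clock'])
```

```text
pin region diff max/mean 3 0.4713333333333333
bystander px changed 0
[ 0.24311018  1.35458242 -0.26376843] 0.0006545498122757212 17.1667
```

Everything is at rest, so I'm handing in.

```bash
python3 -c "
from h import *
print(order.job_done())"
```

```text
the job is handed in; nothing more can be done
None
```

The nut is turned to the next slot, the locking pin is in with its handle upright, and the job was handed in at 17.2 s. No verdict was reported.

**What I did**
- **Hole height:** touching the spindle top at z = 0.0925 m put the cross hole at 0.0745 m.
- **Nut:** I gripped it on its flats and turned it about 23° clockwise, from about 0.65 rad to about 1.05 rad. The final tool yaw of -55.6° fits the drive base's yaw, which I took from its flange bolts at 45°.
- **Pin:** I slid it in with wrist readings under 1.5 N. The collar met the crown at about 3 N, and then I let go.

**Last checks**
- **Pin and arm:** the pin was motionless between two pictures taken about half a second apart, and the robot stood clear.
- **Collar:** it sits about 23.3 mm from the axis in the top view and about 24.5 mm in the scene view. Both are inside the 26 mm limit, but with only 1.5–2.7 mm to spare, and the cameras are good to about 2 mm.
- **Bystanders:** no change in the top-view strip with the timer, tin and spice jar. I did not compare the areas with the mug or the rest of the table, though nothing was touched there.
- **Disagreement:** before insertion the camera showed the shaft about 1.5 mm higher than the grasp suggested. I lowered the pin by 1 mm, and it went in freely.

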